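# Set the dish, prop the light panel and hold it for viewing

## Task

Slide the big pink culture dish along the bench until it lies fully inside the black ring, then flip the red-knobbed kickstand on the back of the light panel over its centre so that it drops fully down, and only then tip the panel up until it stands upright with the kickstand pressed on its black heel block. The panel falls forward by itself, so finish while still holding it firmly upright against the kickstand. Keep the dish flat on the bench and leave the other things on the bench where they are.

Things in the scene. Friction and masses are not known exactly. Their poses are not given: they have to be found in the camera images.
- dish: Closed round petri dish, loose, clear with pink filling, 90 mm diameter, 16 mm high, about 70 g. Origin: centre of its underside, z up. Too wide for most grippers: push it with closed fingers low against its rim.
- spot: Black ring printed flat on the bench in front of the light panel, inner diameter 114 mm, outer 122 mm, no height. Origin: its centre. The dish is fully inside when its centre is within 12 mm of this.
- stand: White base plate, fixed, 200 (x) x 150 x 12 mm (y -30 to +120). Origin: on the bench below the middle of the hub axis. x along the hub axis, +y to the panel's back, -y to its front and the ring, z up; yaw up to 0.25 rad. A black sloping heel block, 70 mm wide, stands on it at y 65 to 115 mm, up to 50 mm high; hub blocks 26 mm thick (y) reach 43 mm up at x = -94 and +94 mm.
- hub (a point): Middle of the hub (hinge) axis of the panel, 30 mm above the bench.
- panel (a joint): Tilt of the panel about the hub axis, rad: 0 upright, + leaning forward (top to the stand's -y). It rests on a stop at 0.7 and falls back there when let go: about 0.3 N m at 0, 0.5 at 0.7 (weight 500 g and a spring). With the kickstand down it is stopped at about 0; with it up, only at -0.5. Push it up from the front near its top edge (92 to 120 mm above the hub as it rises).
- panel_top (a point): Middle of the panel's top edge. The panel is a black slab 170 mm wide (x), 16 mm thick, from 10 to 120 mm out from the hub axis, with a white lit front (-y) face. Axes turn with the panel; at tilt 0 they are parallel to the stand's.
- stay (a joint): Angle of the kickstand about its pivot on the panel's back (axis parallel to the hub), rad: 0 folded up, 55 mm past the panel's top edge; 2.53 fully down, pointing back and down. It swings up and over to the stand's +y. Its weighted knob (90 g in all) makes it fall to either end once past the vertical (at 0.7 while the panel leans). Aluminium bar 12 mm wide (x), 8 mm thick, 90 mm from pivot to knob centre.
- knob (a point): Centre of the red ball knob (18 mm diameter) at the kickstand's free end.
- stay_pivot (a point): Pivot of the kickstand on the panel, 85 mm out from the hub axis and 18 mm behind the panel's middle plane, at mid-width.
- bottle: Bystander: amber bottle, 64 mm diameter, 150 mm high, loose. Origin: centre of underside.
- jar: Bystander: white jar with blue cap, 60 mm diameter, 80 mm high, loose. Origin: centre of underside.
- slidebox: Bystander: blue slide box 80 x 100 x 35 mm, loose. Origin: centre of underside.
- tuberack: Bystander: white rack of capped tubes, 90 x 170 mm, 94 mm high, loose. Origin: centre of underside.
- smalldish: Bystander: small yellow closed dish, 58 mm diameter, 14 mm high, loose. Origin: centre of underside.
There are look-alikes about, which are no part of the job. What is shaped like the dish but green is not meant.

How it is judged (in metres and radians):
On the way, in this order (a step that is already met when the one before it is completed fails the run):
1. the dish rests fully inside the ring (horizontal distance between dish and spot below 0.012 m and linear speed of dish below 0.02 m/s), for 0.2 s.
2. the kickstand has gone fully down while the panel still leans forward (value of joint stay above 2.4 rad and value of joint panel above 0.25 rad), for 0.2 s.
At the end, for the whole second after the job is handed in: Dish at rest, flat, centre within 12 mm of the ring's; kickstand fully down (over 2.35 rad), pressing on its heel block (over 0.3 N); panel within 0.087 rad (5 degrees) of upright; the robot still presses or grips the panel with over 0.5 N, the only thing keeping it from falling forward (all of step 1 and angle between dish's own z axis and vertical below 0.05 rad and value of joint stay above 2.35 rad and value of joint panel between -0.087 and 0.087 rad and contact force between any of the fingers, the arm and panel above 0.5 N and contact force between stay and stand above 0.3 N); the arm keeps its last pose, push and grip.
It fails at once if a bystander is pushed more than 20 mm from its place (distance of any of bottle, jar, slidebox, tuberack, smalldish from where it was at the start of the episode above 0.02 m).
It fails at once if the dish is lifted or tipped (height (world z) of dish above 0.012 m or angle between dish's own z axis and vertical above 0.25 rad).
It also fails if it takes over 72 s, if anything falls off the work surface, if the arm or the gripper's body presses on something with over 40 N, if the wrist force passes 120 N, or if a joint passes its speed limit or range.

## Robot

A 6-joint arm with a two-finger parallel gripper is mounted at the origin on the work surface. World frame = base frame: x ahead of the robot, y to its left, z up, the work surface at z = 0. Lengths are in mm, angles in rad, forces in N, time in s.
With the tool pointing down it reaches from about 400 to 925 mm from the base axis. Payload 12.5 kg.
Tool frame: the origin (TCP) lies on the mounting face of the last link; the fingertips stand 190 mm ahead of it and the grasp point (between the pads) lies 171 mm ahead of it; z points along the fingers, y is the line along which they close (so a half turn about z gives the same grasp; the last joint's range is limited). The gripper opens to 95 mm and grips with 3 to 60 N. Pads are 20 mm wide; open, the fingers measure 119 mm over their backs; the gripper's body (75 mm by 180 mm) begins 59 mm behind the grasp point.
Start: joints at [1.21, 0.491, 1.559, -0, 1.092, -0.106], TCP at [157.508, 604.827, 404.761] pointing down, gripper open.
Joint ranges: [-3.1, 3.1], [-0.84, 2.19], [0.05, 2.79], [-1.13, 4.28], [0.06, 2.93], [-2.69, 2.69]. Speed limits (rad/s): [2.22, 2.22, 2.79, 3.14, 3.14, 3.14].

## Interface

Orientations are given as [roll, pitch, yaw] about the fixed x, y, z axes, in that order (R = Rz(yaw) Ry(pitch) Rx(roll)).
In Python, from cell import env gives the robot as it stands.
- The arm moves only by the tool carry_out, never from a script. Its argument "series" is a list of rows, each a list of 5 numbers: the shift along the tool's x, y, z in m, then the turn about the tool's z in degrees, then the opening, from 0 (shut) to 1 (fully open). A call has 1 to 20 rows; each row is the pose to reach, as a shift and turn from the pose commanded when the call began, along the tool's axes at that moment; what a row does not reach only later rows make up. A row lasts 1/8 s, in which the tool goes at most 62.5 mm and 10.7 degrees, less where a joint would pass 70% of its speed; a pose out of reach is approached as far as the arm can. A call with a gripper value outside its range is refused whole. The fingers move at their own pace and stop on an object; the grip force is fixed at half the most. Time passes only in rows, so rows that repeat a pose let the fingers close. It gives the time, the measured TCP pose, the force, the opening and the grip force at its end, in the units of the state.
- env.state(): the state, without advancing time (a new reading comes with each control period).
- env.read_camera(name): name is "scene" or "top"; returns (picture, depth): 400x640x3 uint8, red, green, blue; 400x640 float32, mm along the optical axis (not along the pixel's ray), 0 where there is no reading.
- env.get_calibration(name): a dict with "intrinsics" (3x3 intrinsics, pixels), "D" ([k1, k2, p1, p2, k3] as OpenCV has them; the pictures are not rectified), "cam_to_world" (4x4, takes a point from camera to world coordinates). Camera axes: x right, y up, looking along -z (the intrinsics and any distortion apply to the point x, -y, -z); pixel columns grow to the right and rows downward; lengths in mm; the calibration is good to about 2 mm. A picture is of the moment at which its call begins. get_calibration takes no time and is no camera call.
- env.job_done(): hands the job in; it is judged then, once.
The state is a dict: "t": time; "joints": joint angles; "qvel": joint speeds; "tau": joint torques, N m; "eef_pos": TCP position; "tcp_rot": TCP orientation; "ft_force": force on the tool from outside, world axes, zero at the start; "moment": the same for the moment, N m; "opening": opening from 0.0 (shut) to 1.0 (fully open); "grip_force": force on a finger pad.
Only numpy, scipy, OpenCV 4.12 (cv2) and the standard library are available. Lean on these libraries where they do the work, as an engineer would, in place of code of your own. Each camera call takes 0.05 s, during which the arm holds its last target. There are 200 camera calls.

## Working session

There is one attempt and no reset: what is moved stays moved. The work goes in short steps, Python scripts to look and compute and a tool call to move; the robot and the scene stay as the last step left them, time stands still between calls to the robot, and variables do not carry over. Pictures are saved under pics/ and viewed, at most 10 in all, crops included, and the job is handed in when it is done.

Besides the shell and the picture viewer there is one more tool, called after "Call:" by a JSON object that holds its "op" and its "data", one argument or row to a line. carry_out: Moves the arm, as the interface text tells. Its arguments: {"type":"object","properties":{"series":{"type":"array","items":{"type":"array","items":{"type":"number"}}}},"required":["series"]}

```bash
ls; mkdir -p pics
cat > h.py <<'E'
import numpy as np, cv2
from cell import env
def grab(n): return env.read_camera(n)
def world(n,uv,depth=None,z=None):
    c=env.get_calibration(n);K=np.array(c["intrinsics"]);D=np.array(c["D"]);T=np.array(c["cam_to_world"])
    p=cv2.undistortPoints(np.array(uv,float).reshape(-1,1,2),K,D).reshape(-1,2)
    d=np.c_[p[:,0],-p[:,1],-np.ones(len(p))]
    if depth is not None: d=d*np.array(depth).reshape(-1,1); return d@T[:3,:3].T+T[:3,3]
    w=d@T[:3,:3].T; o=T[:3,3]; return o+w*((z-o[2])/w[:,2:3])
E
python3 - <<'E'
from h import *
for n in("scene","top"):
    p,d=grab(n); cv2.imwrite(f"pics/{n}0.png",p[:,:,::-1]); np.save(n+"0.npy",d); print(n,np.round(env.get_calibration(n)["cam_to_world"],2).tolist(), env.get_calibration(n)["intrinsics"])
print(env.state())
E
```

```text
pics
scene [[0.51, -0.59, 0.63, 1156.67], [0.86, 0.35, -0.37, -370.36], [-0.0, 0.73, 0.68, 806.26], [0.0, 0.0, 0.0, 1.0]] [[384.80445035   0.         317.15981809]
 [  0.         384.80445035 197.75924249]
 [  0.           0.           1.        ]]
top [[-0.01, 1.0, -0.08, 463.61], [-1.0, -0.01, 0.02, 14.49], [0.02, 0.08, 1.0, 1266.25], [0.0, 0.0, 0.0, 1.0]] [[434.2806346    0.         326.21724586]
 [  0.         434.2806346  203.95812248]
 [  0.           0.           1.        ]]
{'t': 0.1, 'joints': array([ 1.21040712e+00,  4.91482234e-01,  1.55940078e+00, -4.86106434e-05,
        1.09170789e+00, -1.05607600e-01]), 'qvel': array([-0.00144088, -0.0033846 , -0.00050546,  0.0008819 ,  0.00142177,
       -0.0022524 ]), 'tau': array([ 2.57519918e-03, -6.13632345e+01, -2.58608794e+01,  6.93835085e-02,
        4.69712913e-02, -9.70201609e-05]), 'eef_pos': array([157.49492888, 604.79469378, 404.2264554 ]), 'tcp_rot': array([-3.14059542e+00, -6.23516721e-05,  2.88683345e+00]), 'ft_force': array([ 0.35428713,  0.22455757, -0.10921029]), 'moment': array([ 0.01697897,  0.01939014, -0.02041403]), 'grip_force': 0.0, 'opening': 1.0031520001795757}
```

View pics/scene0.png

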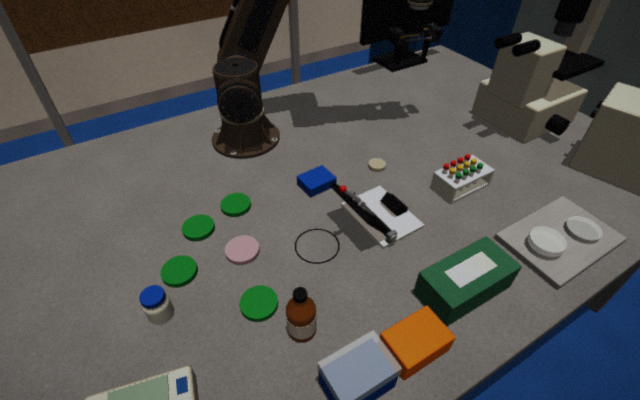

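View pics/top0.png

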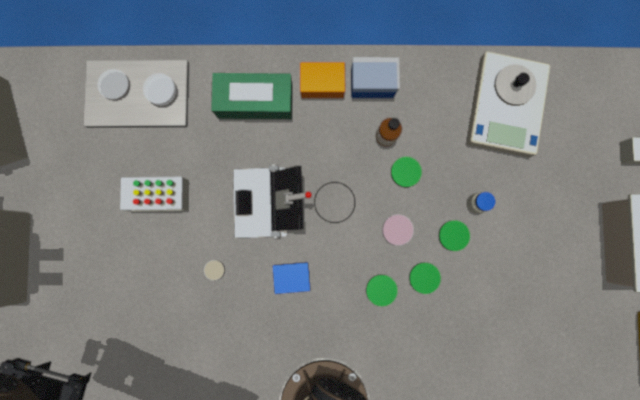

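The top view shows the pink dish at (398,230), the ring at (335,202), and the panel leaning towards the ring, with its red knob at (308,195). The black heel is at (244,202), the blue slide box at (291,278) and the bottle at (390,130).

Run:
```python
from h import *
p=cv2.imread("pics/top0.png");d=np.load("top0.npy");hsv=cv2.cvtColor(p,cv2.COLOR_BGR2HSV);H,S,V=[hsv[:,:,i].astype(int) for i in range(3)]
def cen(m,box):
    q=np.zeros_like(m);x0,y0,x1,y1=box;q[y0:y1,x0:x1]=m[y0:y1,x0:x1]
    n,l,s,c=cv2.connectedComponentsWithStats(q.astype(np.uint8));k=1+s[1:,4].argmax();return c[k],s[k],l==k
c,s,_=cen((abs(H-175)<10)&(S>25),(375,205,425,255));print("dish",c,s,world("top",[c],z=16))
q=np.zeros((400,640),np.uint8);q[175:230,312:360]=(V[175:230,312:360]<75);n,l,st,cc=cv2.connectedComponentsWithStats(q);k=1+st[1:,4].argmax();e=cv2.fitEllipse(np.argwhere(l==k)[:,::-1].astype(np.float32));print("ring",e,st[k],world("top",[e[0]],z=0))
c,s,_=cen(((H<8)|(H>172))&(S>150)&(V>80),(295,180,320,210));dk=d[int(c[1]),int(c[0])];print("knob",c,s,dk,world("top",[c],depth=[dk]))
m=(V>150)&(S<60);q=np.zeros((400,640),np.uint8);q[160:245,225:275]=m[160:245,225:275]*255;ct=max(cv2.findContours(q,0,1)[0],key=cv2.contourArea);r=cv2.minAreaRect(ct);print("plate",r);print(world("top",cv2.boxPoints(r),z=12).round(1))
c,s,mm=cen((V<60),(233,185,256,220));print("heel",c,s,world("top",[c],z=45))
c,s,mm=cen((V<60),(272,162,306,238));print("panel",c,s)
uv=np.argwhere(mm)[:,::-1]; W=world("top",uv,depth=d[mm]);print(np.percentile(W,[2,50,98],axis=0).round(1))
for n,u in (("bottle",(390,130)),("slidebox",(291,278)),("jar",(485,201)),("sm",(214,270)),("rack",(153,194))):print(n,world("top",[u],depth=[d[u[1],u[0]]]).round(0))
# whole-scene cloud near stand
vv,uu=np.mgrid[155:245,225:320];P=world("top",np.c_[uu.ravel(),vv.ravel()],depth=d[155:245,225:320].ravel());np.save("cloud.npy",P)
p2=cv2.imread("pics/scene0.png");cv2.imwrite("pics/crop.png",np.hstack([cv2.resize(p[150:250,220:370],None,fx=2.6,fy=4,interpolation=2)[:400],cv2.resize(p2[160:260,290:440],(400,400),interpolation=2)]))
```

```text
dish [397.27896996 229.59513591] [383 215  30  30 699] [[ 491.45810701 -214.68232299   16.        ]]Traceback (most recent call last):
  File "<stdin>", line 7, in <module>
ValueError: attempt to get argmax of an empty sequence
```

Run:
```python
from h import *
p=cv2.imread("pics/top0.png");d=np.load("top0.npy");hsv=cv2.cvtColor(p,cv2.COLOR_BGR2HSV);H,S,V=[hsv[:,:,i].astype(int) for i in range(3)]
def cen(m,box):
    q=np.zeros_like(m);x0,y0,x1,y1=box;q[y0:y1,x0:x1]=m[y0:y1,x0:x1]
    n,l,s,c=cv2.connectedComponentsWithStats(q.astype(np.uint8));
    if n<2: print("none",box);return np.array([box[0],box[1]]),0,q
    k=1+s[1:,4].argmax();return c[k],s[k],l==k
bg=np.median(V[175:230,325:350]);print("bg",bg)
c,s,mm=cen(V<bg-18,(312,175,362,230));e=cv2.fitEllipse(np.argwhere(mm)[:,::-1].astype(np.float32));print("ring",e,s,world("top",[e[0]],z=0))
c,s,_=cen(((H<8)|(H>172))&(S>130)&(V>80),(295,180,320,210));dk=d[int(c[1]),int(c[0])];print("knob",c,s,dk,world("top",[c],depth=[dk]))
m=(V>150)&(S<60);q=np.zeros((400,640),np.uint8);q[160:245,225:275]=m[160:245,225:275]*255;ct=max(cv2.findContours(q,0,1)[0],key=cv2.contourArea);r=cv2.minAreaRect(ct);print("plate",r);print(world("top",cv2.boxPoints(r),z=12).round(1))
c,s,mm=cen((V<60),(233,185,256,220));print("heel",c,s,world("top",[c],z=45))
c,s,mm=cen((V<50),(272,162,306,238));print("panel",c,s)
uv=np.argwhere(mm)[:,::-1]; W=world("top",uv,depth=d[mm]);print(np.percentile(W,[2,50,98],axis=0).round(1))
for n,u in (("bottle",(390,130)),("slidebox",(291,278)),("jar",(485,201)),("sm",(214,270)),("rack",(153,194))):print(n,world("top",[u],depth=[d[u[1],u[0]]]).round(0))
p2=cv2.imread("pics/scene0.png");cv2.imwrite("pics/crop.png",np.hstack([cv2.resize(p[150:250,225:325],(400,400),interpolation=2),cv2.resize(p2[165:265,330:430],(400,400),interpolation=2)]))
```

```text
bg 138.0
ring ((334.1667175292969, 202.00975036621094), (40.19755935668945, 40.94514083862305), 94.02849578857422) [312 181  44  43 307] [[573.73953915 -33.66919674   0.        ]]
knob [307.82142857 194.39285714] [305 192   6   6  28] 1087.727 [[577.279112    39.17208371 183.51834049]]
plate ((252.93763732910156, 202.6917724609375), (70.02734375, 40.010704040527344), 88.02507019042969)
[[672.5 264.2  12. ]
 [676.  148.   12. ]
 [472.6 140.3  12. ]
 [469.4 255.1  12. ]]
heel [243.5        202.13836478] [237 191  14  23 318] [[570.82125836 223.46067879  45.        ]]
panel [287.32950467 199.68485284] [ 272  167   31   63 1393]
[[495.1  58.5  39.4]
 [559.9  94.8  94.6]
 [654.4 143.7 127.2]]
bottle [[ 758. -182.  118.]]
slidebox [[358.  90.  39.]]
jar [[ 567. -448.   83.]]
sm [[380. 312.  12.]]
rack [[593. 471.  66.]]
```

View pics/crop.png

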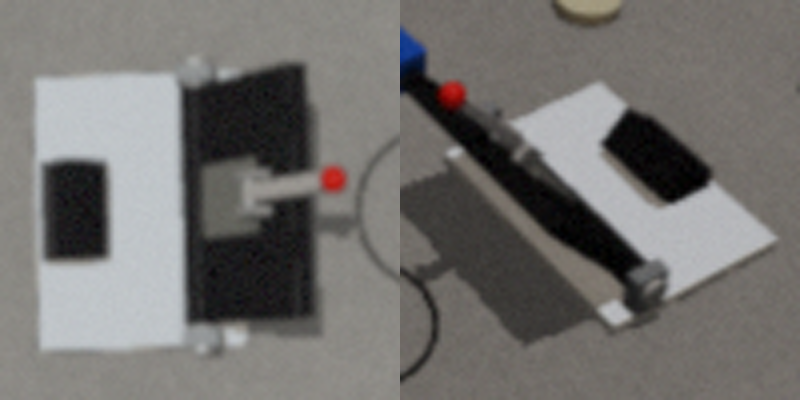

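The crop shows the panel leaning towards the ring and the kickstand folded up, its knob past the top edge. The stand origin is about (576,140) with yaw about 0.04. Next I work out the moves that bring a half-open gripper behind the dish to cradle it.

```bash
cat >> h.py <<'E'
from scipy.spatial.transform import Rotation as Ro
def plan(*wps):
    s=env.state();R=Ro.from_euler("xyz",s["tcp_rot"]).as_matrix();p=np.array(s["eef_pos"])
    print("t",s["t"],"at",p.round(1),"rot",np.round(s["tcp_rot"],4),"F",np.round(s["ft_force"],1))
    for w in wps:
        sh=R.T@(np.array(w[:3])-p)/1000
        t=-np.degrees((w[3]-s["tcp_rot"][2]+np.pi)%(2*np.pi)-np.pi)
        print(w,sh.round(4),round(t,1))
E
python3 -c "
from h import *
plan((560,200,404,2.0),(464,-274,404,1.146),(464,-274,196,1.146))"
```

```text
t 0.1 at [157.5 604.8 404.2] rot [-3.1406e+00 -1.0000e-04  2.8868e+00] F [ 0.4  0.2 -0.1]
(560, 200, 404, 2.0) [-0.4915 -0.2903  0.0005] 50.8
(464, -274, 404, 1.146) [-0.5181 -0.7732  0.001 ] 99.7
(464, -274, 196, 1.146) [-0.5181 -0.773   0.209 ] 99.7
```

Call:
{"op": "carry_out", "data": {
  "series": [
    [-0.49,-0.29,0,50,0.6],
    [-0.49,-0.29,0,50,0.6],
    [-0.49,-0.29,0,50,0.6],
    [-0.49,-0.29,0,50,0.6],
    [-0.49,-0.29,0,50,0.6],
    [-0.49,-0.29,0,50,0.6],
    [-0.49,-0.29,0,50,0.6],
    [-0.49,-0.29,0,50,0.6],
    [-0.49,-0.29,0,50,0.6],
    [-0.518,-0.773,0,99.7,0.6],
    [-0.518,-0.773,0,99.7,0.6],
    [-0.518,-0.773,0,99.7,0.6],
    [-0.518,-0.773,0,99.7,0.6],
    [-0.518,-0.773,0,99.7,0.6],
    [-0.518,-0.773,0,99.7,0.6],
    [-0.518,-0.773,0,99.7,0.6],
    [-0.518,-0.773,0,99.7,0.6],
    [-0.518,-0.773,0,99.7,0.6],
    [-0.518,-0.773,0,99.7,0.6],
    [-0.518,-0.773,0,99.7,0.6]
  ]
}}

```text
t: 2.6
eef_pos: [464.2, -272.6, 404.7]
tcp_rot: [-3.141, -0.0, 1.148]
ft_force: [-0.0, -0.2, 0.1]
opening: 0.597
grip_force: 0.0
```

```bash
python3 -c "
from h import *
plan((464,-274,404,1.146),(464,-274,196,1.146))"
```

```text
t 2.6 at [ 464.2 -272.6  404.7] rot [-3.1414e+00 -2.0000e-04  1.1482e+00] F [-0.  -0.2  0.1]
(464, -274, 404, 1.146) [-0.0013  0.0004  0.0007] 0.1
(464, -274, 196, 1.146) [-0.0014  0.0004  0.2087] 0.1
```

Call:
{"op": "carry_out", "data": {
  "series": [
    [-0.001,0,0.06,0,0.6],
    [-0.001,0,0.12,0,0.6],
    [-0.001,0,0.17,0,0.6],
    [-0.001,0,0.2,0,0.6],
    [-0.001,0,0.208,0,0.6],
    [-0.001,0,0.208,0,0.6],
    [0.01,0,0.208,0,0.6],
    [0.02,0,0.208,0,0.6],
    [0.03,0,0.208,0,0.6],
    [0.045,0,0.208,0,0.6],
    [0.06,0,0.208,0,0.6],
    [0.075,0,0.208,0,0.6],
    [0.09,0,0.208,0,0.6],
    [0.105,0,0.208,0,0.6],
    [0.12,0,0.208,0,0.6],
    [0.13,0,0.208,0,0.6],
    [0.14,0,0.208,0,0.6],
    [0.15,0,0.208,0,0.6],
    [0.155,0,0.208,0,0.6],
    [0.155,0,0.208,0,0.6]
  ]
}}

```text
t: 5.1
eef_pos: [527.8, -132.2, 196.6]
tcp_rot: [-3.141, -0.0, 1.147]
ft_force: [-0.1, -0.4, -0.4]
opening: 0.6
grip_force: 0.0
```

Run:
```python
from h import *
plan((530,-120,196,1.146))
for n in("scene","top"):
    p,d=grab(n); p=p[:,:,::-1].copy();cv2.imwrite(f"pics/{n}1.png",p)
    h=cv2.cvtColor(p,cv2.COLOR_BGR2HSV).astype(int);m=((abs(h[:,:,0]-175)<10)&(h[:,:,1]>25)&(h[:,:,2]>90)).astype(np.uint8)
    N,l,s,c=cv2.connectedComponentsWithStats(m)
    for k in 1+s[1:,4].argsort()[::-1][:3]: print(n,c[k],s[k],world(n,[c[k]],z=16))
a,b=cv2.imread("pics/top1.png")[130:280,290:440],cv2.imread("pics/scene1.png")[165:315,230:380]
cv2.imwrite("pics/c1.png",np.hstack([cv2.resize(a,(400,400)),cv2.resize(b,(400,400))]))
```

```text
t 5.1 at [ 527.8 -132.2  196.6] rot [-3.1414e+00 -2.0000e-04  1.1471e+00] F [-0.1 -0.4 -0.4]
(530, -120, 196, 1.146) [ 0.012  -0.003   0.0006] 0.1
scene [296.8253012  244.36746988] [281 231  29  27 498] [[556.23975333 -84.30620707  16.        ]]
scene [469.66666667 157.        ] [469 156   2   3   3] [[517.38742006 601.76609658  16.        ]]
scene [443. 168.] [443 168   1   1   1] [[515.11247138 481.0915788   16.        ]]
top [347.14814815 209.2962963 ] [340 196  17  30 297] [[551.0183456  -70.40826016  16.        ]]
top [157.  198.2] [155 198   5   2   5] [[586.10685405 477.87024933  16.        ]]
top [157.5 204. ] [156 204   4   1   4] [[569.31540781 476.0051313   16.        ]]
```

View pics/c1.png

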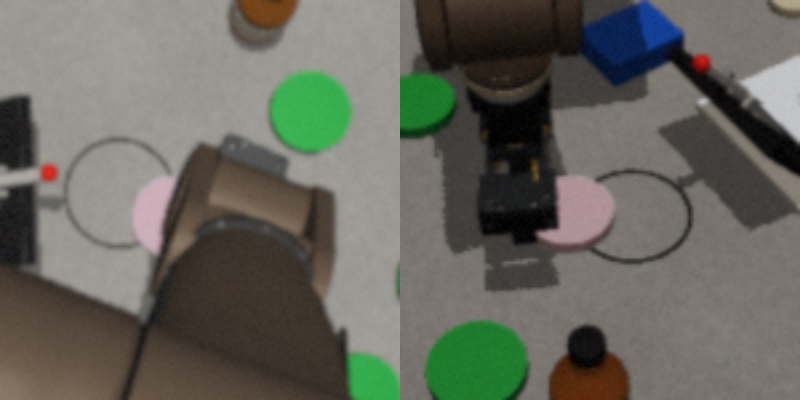

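The dish is nested between the fingers at about (547,-91). It has 63 mm to go straight along tool x.

Call:
{"op": "carry_out", "data": {
  "series": [
    [0.01,0,0,0,0.6],
    [0.02,0,0,0,0.6],
    [0.03,0,0,0,0.6],
    [0.04,0,0,0,0.6],
    [0.048,0.001,0,0,0.6],
    [0.054,0.001,0,0,0.6],
    [0.058,0.001,0,0,0.6],
    [0.06,0.001,0,0,0.6],
    [0.062,0.001,0,0,0.6],
    [0.062,0.001,0,0,0.6],
    [0.05,0.001,0,0,0.6],
    [0.03,0.001,0,0,0.6],
    [-0.02,0,0,0,0.6],
    [-0.08,0,0,0,0.6],
    [-0.12,0,-0.05,0,0.6],
    [-0.12,0,-0.05,0,0.6]
  ]
}}

```text
t: 7.2
eef_pos: [476.9, -245.3, 249.2]
tcp_rot: [3.137, 0.001, 1.142]
ft_force: [0.2, -0.8, -0.3]
opening: 0.602
grip_force: 0.0
```

```bash
cat > look.py <<'E'
from h import *
plan()
for n in("scene","top"):
    p,d=grab(n); p=p[:,:,::-1].copy()
    h=cv2.cvtColor(p,cv2.COLOR_BGR2HSV).astype(int);m=((abs(h[:,:,0]-175)<10)&(h[:,:,1]>25)&(h[:,:,2]>90)).astype(np.uint8)
    N,l,s,c=cv2.connectedComponentsWithStats(m);k=1+s[1:,4].argmax(); print(n,c[k],s[k],world(n,[c[k]],z=16 if n=="top" else 12))
    if n=="top":
        q=np.zeros((400,640),bool);q[178:226,312:358]=(h[:,:,2]<118)[178:226,312:358]
        q[:, :312]=0; a=np.argwhere(q)[:,::-1].astype(np.float32)
        r=np.hypot(*(a-[334.2,202]).T); a=a[(r>17)&(r<24)]; e=cv2.fitEllipse(a);print("ring",e,len(a),world(n,[e[0]],z=0))
    cv2.imwrite(f"pics/{n}2.png",p)
E
python3 look.py
```

```text
t 7.2 at [ 476.9 -245.3  249.2] rot [3.1371e+00 8.0000e-04 1.1423e+00] F [ 0.2 -0.8 -0.3]
scene [315.92241379 242.29597701] [300 229  33  29 696] [[573.01970929 -35.25388031  12.        ]]
top [334.93913043 202.24057971] [321 187  29  31 690] [[571.66623417 -35.28949012  16.        ]]
ring ((334.05712890625, 201.96603393554688), (39.93211364746094, 40.89296340942383), 91.86872100830078) 130 [[573.86973765 -33.34919601   0.        ]]
```

The dish sits about 2–3 mm from the ring centre. Next is the kickstand.

```bash
python3 -c "
from h import *
plan((477,-245,400,1.142),(579,0,400,1.61),(579,0,355,1.61),(575,105,355,1.61))"
```

```text
t 7.3 at [ 477.5 -242.9  247. ] rot [3.1408 0.     1.1446] F [-0.  -0.1  0.4]
(477, -245, 400, 1.142) [-0.0021  0.0006 -0.153 ] 0.2
(579, 0, 400, 1.61) [ 0.2631 -0.0078 -0.153 ] -26.7
(579, 0, 355, 1.61) [ 0.2631 -0.0079 -0.108 ] -26.7
(575, 105, 355, 1.61) [ 0.3571 -0.0549 -0.1081] -26.7
```

Call:
{"op": "carry_out", "data": {
  "series": [
    [0,0,-0.06,0,0],
    [0,0,-0.12,0,0],
    [0,0,-0.153,0,0],
    [0.05,-0.002,-0.153,-10,0],
    [0.11,-0.004,-0.153,-20,0],
    [0.17,-0.005,-0.153,-26.7,0],
    [0.22,-0.007,-0.153,-26.7,0],
    [0.25,-0.008,-0.153,-26.7,0],
    [0.263,-0.008,-0.153,-26.7,0],
    [0.263,-0.008,-0.13,-26.7,0],
    [0.263,-0.008,-0.108,-26.7,0],
    [0.263,-0.008,-0.108,-26.7,0],
    [0.263,-0.008,-0.108,-26.7,0]
  ]
}}

```text
t: 8.93
eef_pos: [579.4, 0.8, 355.2]
tcp_rot: [3.141, -0.0, 1.612]
ft_force: [0.2, -0.5, 0.4]
opening: 0.006
grip_force: 0.0
```

Run:
```python
from h import *
plan((575,105,355,1.61))
p,d=grab("scene");p=p[:,:,::-1];cv2.imwrite("pics/c2.png",cv2.resize(p[130:280,270:470],(800,600)))
```

```text
t 8.925 at [579.4   0.8 355.2] rot [ 3.1414 -0.      1.6124] F [ 0.2 -0.5  0.4]
(575, 105, 355, 1.61) [ 1.043e-01 -1.000e-04  2.000e-04] 0.1
```

View pics/c2.png

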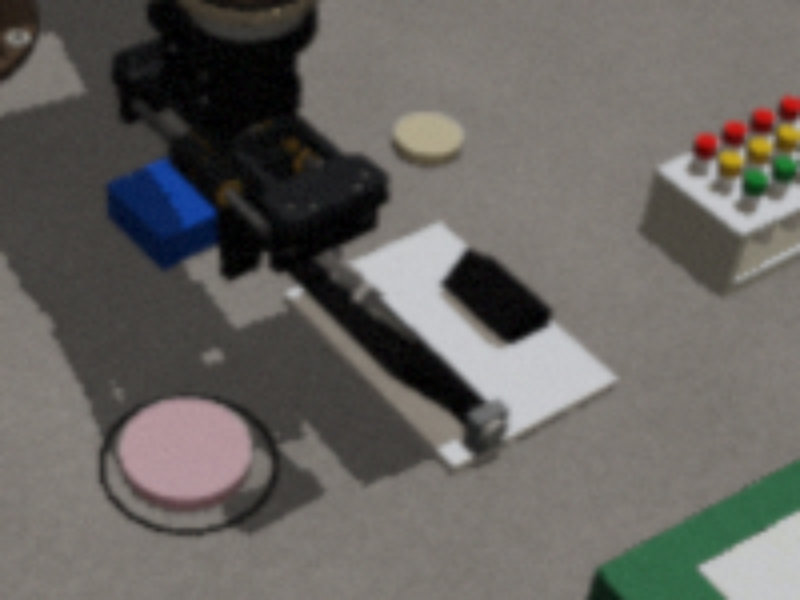

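The dish (180,450) lies inside the ring and the fingers are just in front of the knob. Next I push the knob over.

Call:
{"op": "carry_out", "data": {
  "series": [
    [0.01,0,0,0,0],
    [0.02,0,0,0,0],
    [0.028,0,0,0,0],
    [0.036,0,0,0,0],
    [0.044,0,0,0,0],
    [0.052,0,0,0,0],
    [0.06,0,0,0,0],
    [0.068,0,0,0,0],
    [0.076,0,0,0,0],
    [0.084,0,0,0,0],
    [0.092,0,0,0,0],
    [0.1,0,0,0,0],
    [0.107,0,0,0,0],
    [0.112,0,0,0,0],
    [0.112,0,0,0,0],
    [0.112,0,0,0,0]
  ]
}}

```text
t: 10.98
eef_pos: [574.6, 112.9, 354.7]
tcp_rot: [3.142, -0.0, 1.613]
ft_force: [-0.6, -0.6, -1.2]
opening: 0.003
grip_force: 0.0
```

Run:
```python
from h import *
plan((580,20,390,1.61),(580,0,390,1.61),(580,0,285,1.61))
p,d=grab("scene");p=p[:,:,::-1];cv2.imwrite("pics/c3.png",cv2.resize(p[130:280,270:470],(800,600)))
```

```text
t 10.975 at [574.6 112.9 354.7] rot [ 3.1416 -0.      1.6126] F [-0.6 -0.6 -1.2]
(580, 20, 390, 1.61) [-0.093   0.0015 -0.0353] 0.2
(580, 0, 390, 1.61) [-0.113   0.0007 -0.0353] 0.2
(580, 0, 285, 1.61) [-0.113   0.0007  0.0697] 0.2
```

View pics/c3.png

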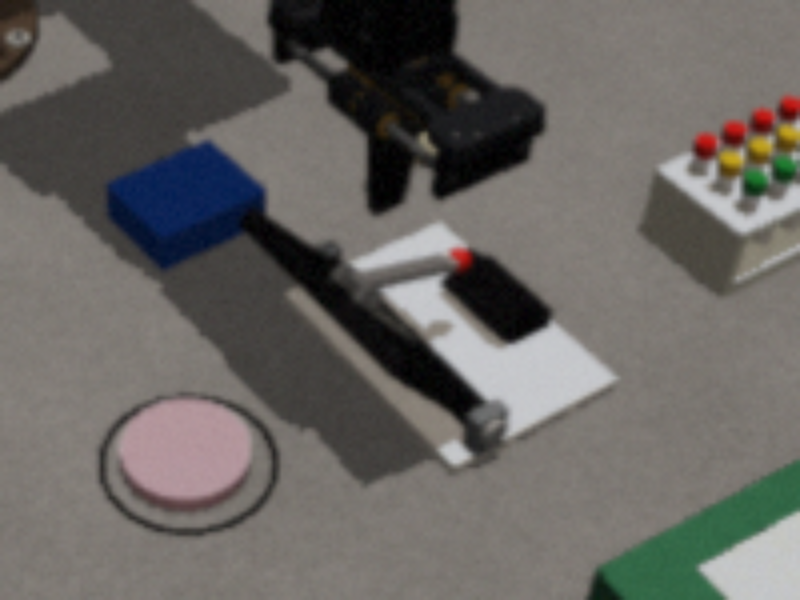

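The kickstand has dropped back with its knob at (460,260), and the dish is undisturbed. Next I back out and lower in front of the panel.

Call:
{"op": "carry_out", "data": {
  "series": [
    [-0.02,0,-0.03,0,0],
    [-0.07,0,-0.035,0,0],
    [-0.113,0,-0.035,0,0],
    [-0.113,0,-0.035,0,0],
    [-0.113,0,0.02,0,0],
    [-0.113,0,0.06,0,0],
    [-0.113,0,0.07,0,0],
    [-0.113,0,0.07,0,0],
    [-0.113,0,0.07,0,0]
  ]
}}

```text
t: 12.15
eef_pos: [579.7, 0.3, 286.3]
tcp_rot: [3.139, 0.0, 1.613]
ft_force: [-0.1, -0.2, -1.0]
opening: 0.003
grip_force: 0.0
```

Run:
```python
from h import *
plan((578,35,285,1.61),(576,112,285,1.61))
for n in("top","scene"):
    p,d=grab(n);h=cv2.cvtColor(p,cv2.COLOR_RGB2HSV).astype(int);m=((h[:,:,0]<8)|(h[:,:,0]>172))&(h[:,:,1]>130)&(h[:,:,2]>80)
    N,l,s,c=cv2.connectedComponentsWithStats(m.astype(np.uint8))
    for k in range(1,N):
        if s[k,4]>3: u=c[k];print(n,u.round(1),s[k,4],world(n,[u],depth=[np.median(d[l==k])]).round(1))
```

```text
t 12.15 at [5.797e+02 3.000e-01 2.863e+02] rot [3.1392e+00 2.0000e-04 1.6129e+00] F [-0.1 -0.2 -1. ]
(578, 35, 285, 1.61) [ 0.0347 -0.0002  0.0013] 0.2
(576, 112, 285, 1.61) [0.1118 0.001  0.0013] 0.2
top [136.2 201.2] 24 [[570.7 505.6  93. ]]
top [147.2 201.1] 25 [[570.7 475.2  94.1]]
top [158.3 201. ] 22 [[571.  445.5  93.1]]
top [169.3 200.9] 21 [[571.  415.2  94.5]]
top [254.7 199.5] 14 [[573.8 185.3  91.2]]
scene [467.2 156.1] 21 [[571.6 505.4  91.7]]
scene [460.5 159.3] 24 [[571.7 476.8  90.6]]
scene [453.4 162.2] 24 [[573.  445.1  92.7]]
scene [446.2 165.6] 26 [[572.6 416.4  91.4]]
scene [385.3 194. ] 15 [[577.9 183.9  89.3]]
```

The knob is at (574,185), which matches fully down. Next I push the panel up.

Call:
{"op": "carry_out", "data": {
  "series": [
    [0.01,0,0,0,0],
    [0.02,0,0,0,0],
    [0.03,0,0,0,0],
    [0.037,0,0,0,0],
    [0.044,0,0,0,0],
    [0.051,0,0,0,0],
    [0.058,0,0,0,0],
    [0.065,0,0,0,0],
    [0.072,0,0,0,0],
    [0.078,0,0,0,0],
    [0.084,0,0,0,0],
    [0.09,0,0,0,0],
    [0.095,0,0,0,0],
    [0.1,0,0,0,0],
    [0.104,0,0,0,0],
    [0.107,0,0,0,0],
    [0.107,0,0,0,0]
  ]
}}

```text
t: 14.38
eef_pos: [574.8, 107.3, 284.6]
tcp_rot: [-3.141, -0.0, 1.613]
ft_force: [-0.0, -1.8, 1.3]
opening: 0.004
grip_force: 1.2
```

Call:
{"op": "carry_out", "data": {
  "series": [
    [0.002,0,0,0,0],
    [0.003,0,0,0,0],
    [0.004,0,0,0,0],
    [0.004,0,0,0,0]
  ]
}}

```text
t: 14.88
eef_pos: [574.7, 111.1, 284.7]
tcp_rot: [3.142, -0.0, 1.613]
ft_force: [-0.5, -2.6, 1.9]
opening: 0.007
grip_force: 1.2
```

Call:
{"op": "carry_out", "data": {
  "series": [
    [0.002,0,0,0,0],
    [0.004,0,0,0,0],
    [0.004,0,0,0,0]
  ]
}}

```text
t: 15.25
eef_pos: [574.5, 115.2, 284.7]
tcp_rot: [3.142, -0.0, 1.613]
ft_force: [0.3, -1.8, 2.1]
opening: 0.006
grip_force: 1.1
```

Call:
{"op": "carry_out", "data": {
  "series": [
    [0.001,0,0,0,0],
    [0.002,0,0,0,0],
    [0.002,0,0,0,0]
  ]
}}

```text
t: 15.62
eef_pos: [574.4, 117.1, 284.7]
tcp_rot: [3.142, -0.0, 1.613]
ft_force: [1.3, -1.8, 2.4]
opening: 0.008
grip_force: 1.1
```

Run:
```python
from h import *
plan((574,120,285,1.61))
p,d=grab("scene");p=p[:,:,::-1];cv2.imwrite("pics/c4.png",cv2.resize(p[130:280,270:470],(800,600)))
```

```text
t 15.625 at [574.4 117.1 284.7] rot [ 3.1415e+00 -1.0000e-04  1.6127e+00] F [ 1.3 -1.8  2.4]
(574, 120, 285, 1.61) [ 0.0029 -0.0003 -0.0003] 0.2
```

View pics/c4.png

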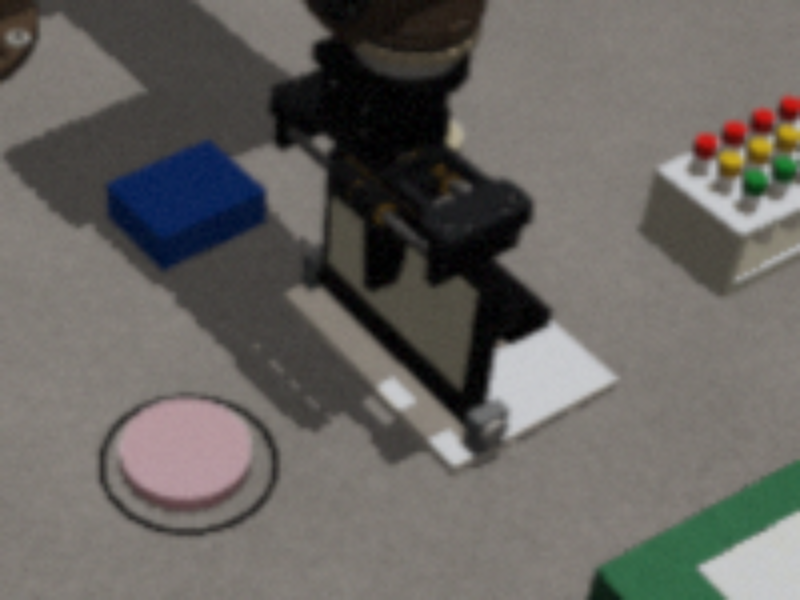

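The panel is nearly upright, but the force has not risen, so the kickstand is not yet on its heel block. I continue in small steps.

Call:
{"op": "carry_out", "data": {
  "series": [
    [0.001,0,0,0,0],
    [0.002,0,0,0,0],
    [0.002,0,0,0,0]
  ]
}}

```text
t: 16.05
eef_pos: [574.4, 119.0, 284.8]
tcp_rot: [3.141, 0.0, 1.613]
ft_force: [0.5, -4.5, 2.7]
opening: 0.009
grip_force: 2.1
```

Call:
{"op": "carry_out", "data": {
  "series": [
    [0.001,0,0,0,0],
    [0.002,0,0,0,0],
    [0.002,0,0,0,0]
  ]
}}

```text
t: 16.42
eef_pos: [574.4, 119.9, 284.9]
tcp_rot: [-3.141, 0.002, 1.613]
ft_force: [0.2, -14.8, 4.5]
opening: 0.008
grip_force: 7.4
```

Call:
{"op": "carry_out", "data": {
  "series": [
    [0.001,0,0,0,0],
    [0.001,0,0,0,0],
    [0.001,0,0,0,0]
  ]
}}

```text
t: 16.8
eef_pos: [574.4, 120.3, 284.9]
tcp_rot: [-3.141, 0.003, 1.613]
ft_force: [0.2, -19.6, 4.7]
opening: 0.001
grip_force: 10.1
```

The force has risen to about 20 N, so the kickstand is seated on its heel block. I check the dish once more, then hand in.

Run:
```python
from h import *
plan()
n="scene";p,d=grab(n);h=cv2.cvtColor(p,cv2.COLOR_RGB2HSV).astype(int);m=((abs(h[:,:,0]-175)<10)&(h[:,:,1]>25)&(h[:,:,2]>90)).astype(np.uint8)
N,l,s,c=cv2.connectedComponentsWithStats(m);k=1+s[1:,4].argmax();w=world(n,[c[k]],z=12)[0];print(w)
plan()
if np.hypot(w[0]-573,w[1]+35)<6: print(env.job_done())
```

```text
t 16.8 at [574.4 120.3 284.9] rot [-3.1413e+00  2.9000e-03  1.6131e+00] F [  0.2 -19.6   4.7]
[572.89031205 -35.17856935  12.        ]
t 16.85 at [574.4 120.3 284.9] rot [-3.1413e+00  2.9000e-03  1.6131e+00] F [  0.5 -20.8   5. ]
the job is handed in; nothing more can be done
None
```

I handed the job in at 16.9 s: the dish is about 2–3 mm from the ring's centre, the kickstand is down on its heel block, and the arm holds the panel upright with about 20 N; no verdict came back.

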